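# Refit the volume knob

## Robot

A 7-joint arm with a two-finger parallel gripper is mounted at the origin on a cart in front of the work surface, level with it; the furniture and walls round the work are solid. World frame = base frame: x ahead of the robot, y to its left, z up, the work surface at z = 0. Lengths are in mm, angles in rad, forces in N, time in s.
With the tool pointing down it reaches from about 425 to 875 mm from the base axis. Payload 9.9 kg.
Tool frame: the origin (TCP) lies between the finger pads; the fingertips stand arm.finger_overhang ahead of it and the grasp point (between the pads) lies 2 mm behind it (arm.finger_overhang is the distance from the TCP to the fingertips, in mm); z points along the fingers, y is the line along which they close (so a half turn about z gives the same grasp; the last joint's range is limited). The gripper opens to 85 mm and grips with 20 to 120 N. Pads are 22 mm wide; open, the fingers measure 114 mm over their backs; the gripper's body (76 mm by 85 mm) begins 54 mm behind the grasp point. The pads swing forward as they close: fully open they stand 13 mm farther back than shut.
Start: joints at [1.178, 0.576, 0.025, 1.437, -0.015, 1.129, -0.057], TCP at [205.148, -643.074, 248.289] pointing down, gripper open.
Joint ranges: [-2.76, 2.76], [-0.34, 2.15], [-1.52, 1.57], [0.19, 2.46], [-1.09, 4.23], [0.17, 1.99], [-2.82, 2.82]. Speed limits (rad/s): [2.22, 2.22, 3.01, 3.01, 3.14, 3.14, 3.14].

## Interface

Orientations are given as a unit quaternion [w, x, y, z].
In Python, from bench import arm gives the robot as it stands. The module is installed in compiled form; this text tells all that it offers.
- The arm moves only by the tool play_rows, never from a script. Its argument "deltas" is a list that holds one entry, the list of rows, each a list of 5 numbers: the shift along the tool's x, y, z in mm, then the turn about the tool's z in degrees, then the finger opening in mm, from 0 to 85.4. A call has 1 to 5 rows; each row shifts and turns the commanded pose from where the row before left it, along the tool's axes as they then stand; what a row does not reach is not made up. A row lasts 1/12 s, in which the tool goes at most 41.7 mm and 7.16 degrees, less where a joint would pass 70% of its speed; a pose out of reach is approached as far as the arm can. A call is refused whole if a number of a shift passes 41.7 or a number of a turn 7.16, either way. A call with a gripper value outside its range is refused whole. The fingers move at their own pace and stop on an object; the grip force is fixed at half the most. Time passes only in rows, so rows that do not move let the fingers close. It gives the time, the measured TCP pose, the force, the opening and the grip force at its end, in the units of the state.
- arm.get_obs(): the state, without advancing time (a new reading comes with each control period).
- arm.snapshot(name): name is "scene" or "top"; returns a dict with "img" (480x640x3 uint8, red, green, blue), "depth" (480x640 float32, mm along the optical axis (not along the pixel's ray), 0 where there is no reading), "vertical_fov" (degrees; the focal length in pixels is half the picture's height over the tangent of half this angle, whatever the lens; pixels are square), "cx", "cy" (the principal point, pixels), "extrinsics" (4x4, takes a point from camera to world coordinates). Camera axes: x right, y up, looking along -z (the intrinsics and any distortion apply to the point x, -y, -z); pixel columns grow to the right and rows downward; lengths in mm; the calibration is good to about 2 mm. A picture is of the moment at which its call begins.
- arm.close_job(): hands the job in; it is judged then, once.
Trained networks look in a picture, given as the dict that the camera call returned (one of the last four; its "shot" number tells which), for a name from the list of things; names that differ only in an ending like _2 or _b are one class to them, and where a whole thing is asked for, a point or a joint stands for the part that bears it (a point fixed in the world has none). Each returns a list of dicts, best first, with "confidence" (0 to 1); they miss things now and then, are a little off and sometimes report something else, mostly with a low value. They report only what shows in the picture. A call takes as long as a camera call. They do not tell look-alikes from the thing itself.
- arm.regions_of(picture, query): "mask" (480x640 bool, what is visible of it) and "extent" ([left, top, width, height] in pixels, round what is visible of it).
The state is a dict: "clock": time; "qpos": joint angles; "joint_vel": joint speeds; "tau": joint torques, N m; "eef_pos": TCP position; "tcp_rot": TCP orientation; "wrist_force": force on the tool from outside, world axes, zero at the start; "wrist_torque": the same for the moment, N m; "finger_gap": finger opening in mm; "grip_force": force on a finger pad.
Only numpy, scipy, OpenCV 4.12 (cv2) and the standard library are available. Lean on these libraries where they do the work, as an engineer would, in place of code of your own. Each camera call takes 0.05 s, during which the arm holds its last target. There are 200 camera calls.

## Task

The large pointer knob has come off the desktop volume controller. Take it by its bar, turn it so that the flat in its bore matches the flat of the bare D-shaft, and push it on until it snaps home and sits down on the case. Leave the small spare knob where it lies.

Things in the scene. Friction and masses are not known exactly. Their poses are not given: they have to be found in the camera images.
- large_knob: Loose black knob, bore down, 90 g: round skirt 62 mm wide (56 at its top), 34 mm high; on it a grip bar 54 mm long, 14 thick, at 34 to 60 mm. A white line on the bar from middle to one end is the pointer. Origin: centre of underside; x along bar to pointer, z up. D-bore 36 mm wide, 31 deep, mouth bevelled 4 mm, flat 8 mm from axis on the +x side.
- shaft_foot (a point): Foot of the bare upright brass D-shaft, on its axis at the case top. x: to its flat; z up. 30 mm wide, flat 5 mm off axis, 30 tall, top 10 mm tapered to 10 wide; springs let it give 6 mm sideways. The knob fits (3 mm play) when its x is within 15 degrees of this x, not a half turn out; balls on the shaft's sides stop it 13 mm up, a push of 10 N snaps it down, origin at this point.
- controller: Fixed aluminium case 130 (x) x 200 (y) x 40 mm high, origin under its centre on the desk (z = 0). The -x side has two sockets; the top has two little flat buttons near that edge. The bare shaft stands 42 mm to +y of its centre, its flat facing +x; a fitted round knob, 32 mm wide and 22 high, 52 mm to -y stays on.
- small_knob: The spare, not for this shaft, to be left alone: loose black knob of the same style but small, skirt 40 mm wide, bar 34 mm long and 10 thick, 32 mm high in all. Origin: centre of underside.
Not all that is in view belongs to the job. What is shaped like the large_knob but orange or purple is not meant.

How it is judged (in metres and radians):
At the end, for the whole second after the job is handed in: The large knob sits on the bare shaft, snapped home: underside within 3 mm of the case top, centre within 5 mm of the axis, pointer within 30 degrees of the flat's direction, upright, at rest; the small knob lies within 30 mm of its start (horizontal distance between large_knob and shaft_foot below 0.005 m and z of large_knob in the frame of shaft_foot between -0.003 and 0.003 m and angle between the x axis of large_knob and the x axis of shaft_foot, either way round below 0.52 rad and angle between large_knob's own z axis and vertical below 0.1 rad and linear speed of large_knob below 0.02 m/s and distance of small_knob from where it was at the start of the episode below 0.03 m); the robot touches nothing.
It fails at once if the small spare knob is moved by more than 30 mm (distance of small_knob from where it was at the start of the episode above 0.03 m).
It also fails if it takes over 35 s, if anything falls off the work surface, if the arm or the gripper's body presses on something with over 40 N, if the wrist force passes 120 N, or if a joint passes its speed limit or range.

## Working session

There is one attempt and no reset: what is moved stays moved. The work goes in short steps, Python scripts to look and compute and a tool call to move; the robot and the scene stay as the last step left them, time stands still between calls to the robot, and variables do not carry over. Pictures are saved under pics/ and viewed, at most 10 in all, crops included, and the job is handed in when it is done.

Besides the shell and the picture viewer there is one more tool, called after ">>>" as name(argument=value, ...) on one line, values as JSON. play_rows: Moves the arm, as the interface text tells. Its arguments: {"type":"object","properties":{"deltas":{"type":"array","items":{"type":"array","items":{"type":"array","items":{"type":"number"}}}}},"required":["deltas"]}

```bash
mkdir -p pics; cat > h.py <<'E'
import numpy as np, cv2
from bench import arm
def cloud(p):
    d=p["depth"]; f=240/np.tan(np.radians(p["vertical_fov"])/2)
    v,u=np.mgrid[0:480,0:640]
    c=np.stack([(u-p["cx"])/f*d,-(v-p["cy"])/f*d,-d,np.ones_like(d)],-1)
    w=(c@np.array(p["extrinsics"]).T)[...,:3]; w[d==0]=np.nan
    return w
def save(n,img): cv2.imwrite("pics/"+n+".png",cv2.cvtColor(img,cv2.COLOR_RGB2BGR))
E
python3 - <<'E'
from h import *
o=arm.get_obs(); print({k:np.round(v,3) for k,v in o.items()}, arm.finger_overhang)
ps=[]
for n in("scene","top"):
    p=arm.snapshot(n); ps.append(p); w=cloud(p); np.savez(n,w=w,img=p["img"])
    print(n,[k for k in p],p["vertical_fov"],np.round(p["extrinsics"],2).tolist())
    save(n+"0",p["img"])
    for q in("large_knob","small_knob","controller"):
        for r in arm.regions_of(p,q):
            m=r["mask"]; x=w[m]; x=x[~np.isnan(x[:,0])]
            print(q,round(r["confidence"],2),r["extent"],np.round(np.median(x,0)),np.round(np.percentile(x,2,axis=0)),np.round(np.percentile(x,98,axis=0)), p["img"][m].mean(0).round())
E
```

```text
{'clock': np.float64(0.0), 'qpos': array([ 1.178,  0.577,  0.025,  1.438, -0.015,  1.129, -0.057]), 'joint_vel': array([-0.   ,  0.   ,  0.001, -0.001, -0.001, -0.   ,  0.001]), 'tau': array([-0.0000e+00, -7.6576e+01,  2.2500e+00, -2.8596e+01,  1.5000e-02,
        1.3000e-02, -0.0000e+00]), 'eef_pos': array([ 205.024, -642.645,  247.43 ]), 'tcp_rot': array([-0.001,  0.988,  0.154, -0.   ]), 'wrist_force': array([-0.513,  0.412, -0.407]), 'wrist_torque': array([ 0.034, -0.02 , -0.004]), 'grip_force': np.float64(0.0), 'finger_gap': np.float64(85.806)} 17.0
scene ['img', 'depth', 'vertical_fov', 'cx', 'cy', 'extrinsics', 'shot'] 49.60275229363099 [[-0.84, 0.29, -0.46, -15.54], [-0.54, -0.44, 0.72, 725.83], [0.0, 0.85, 0.53, 660.53], [0.0, 0.0, 0.0, 1.0]]
large_knob 0.89 [362.5, 254.5, 33.4, 38.8] [347. -96.  33.] [ 325. -136.    2.] [377. -83.  61.] [ 89.  48. 126.]
large_knob 0.76 [367.5, 206.0, 27.8, 31.2] [ 439. -293.   33.] [ 415. -364.    2.] [ 470. -273.   61.] [38. 30. 28.]
large_knob 0.65 [338.3, 195.0, 24.4, 30.5] [ 537. -315.   33.] [ 515. -337.    3.] [ 566. -297.   61.] [176
[... 563 characters left out ...]
rge_knob 0.95 [404.8, 245.6, 28.6, 31.8] [ 442. -298.   33.] [ 417. -327.    5.] [ 469. -275.   62.] [47. 46. 48.]
large_knob 0.81 [447.5, 227.5, 30.6, 28.8] [ 481. -395.   33.] [ 456. -426.    4.] [ 508. -374.   62.] [201. 110.  15.]
large_knob 0.78 [320.4, 290.5, 27.7, 28.2] [ 351. -111.   34.] [ 326. -138.    0.] [380. -86.  62.] [133.  76. 175.]
large_knob 0.68 [412.7, 199.8, 33.3, 33.6] [ 540. -321.   33.] [ 516. -351.    4.] [ 567. -298.   61.] [202. 111.  15.]
small_knob 0.51 [343.1, 250.2, 19.2, 19.6] [ 449. -155.   15.] [ 433. -174.    1.] [ 469. -137.   34.] [58. 54. 53.]
controller 0.85 [155.5, 164.7, 100.5, 67.3] [577. 163.  39.] [515.  66.  15.] [648. 260.  62.] [197. 194. 194.]
```

```bash
python3 - <<'E'
from h import *
t=np.load("top.npz"); s=np.load("scene.npz")
c=lambda a,x,y,w,h,k: cv2.resize(a[y:y+h,x:x+w],None,fx=k,fy=k,interpolation=cv2.INTER_CUBIC)
im=t["img"]; a=c(im,380,180,110,120,5); save("knobs",a)
b=np.hstack([c(im,135,150,140,100,400/140)[:285],c(s["img"],130,255,150,107,400/150)[:285]]); save("ctrl",b)
w=t["w"]
def pca(m,n):
    x=w[m]; v=x[:,:2]; r=cv2.minAreaRect(v.astype(np.float32)); 
    print(n,len(v),v.mean(0).round(1),np.round(r[0],1),np.round(r[1],1),round(r[2],1),x[:,2].mean())
    return v
box=lambda x0,x1,y0,y1,z0,z1:(w[...,0]>x0)&(w[...,0]<x1)&(w[...,1]>y0)&(w[...,1]<y1)&(w[...,2]>z0)&(w[...,2]<z1)
v=pca(box(405,480,-335,-260,54,70),"bar")
_,S,V=np.linalg.svd(v-v.mean(0)); print(S,V[0],np.degrees(np.arctan2(V[0,1],V[0,0])))
pca(box(490,670,40,290,36,44),"case")
v=pca(box(490,670,40,290,65,75),"shaft top")
pca(box(490,670,40,290,57,64),"knob2")
pca(box(490,670,40,290,45,100),"all")
m=box(405,480,-335,-260,54,70); g=im.mean(2)
vv,uu=np.where(m); br=g[m]; i=br>120; print("white",i.sum(),w[m][i].mean(0))
E
```

```text
bar 162 [ 444.6 -302.8] [ 445.5 -303.5] [14.4 53. ] 80.9 58.43973394287854
[193.47790821  50.96109847] [-0.98476559  0.17388713] 169.98609732919988
case 4303 [581.4 164.1] [582.6 164.2] [199.2 130.1] 84.5 39.314185777833835
shaft top 47 [582.8 193.9] [575.9 158. ] [115.3  14.5] 80.9 68.09024098976266
knob2 176 [579.6 146.4] [577.8 161.1] [ 27.7 123.6] 0.7 60.68258293955064
all 346 [579.  155.4] [586.9 158.4] [178.9  86.5] 82.5 59.10423345929266
white 19 [ 458.05518677 -306.39707518   59.17857863]
```

View pics/knobs.png

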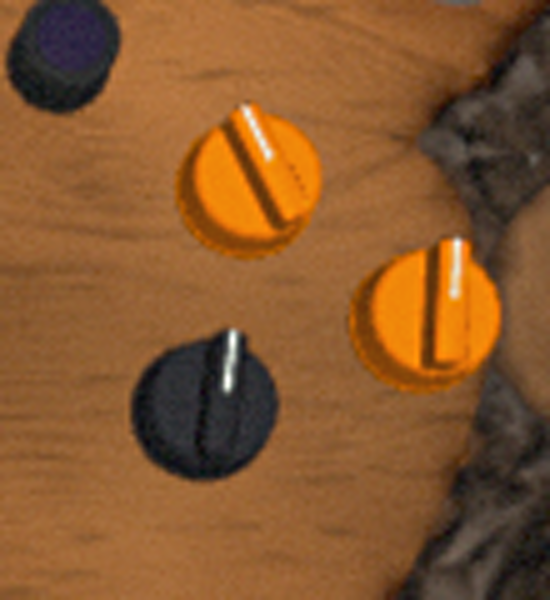

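View pics/ctrl.png

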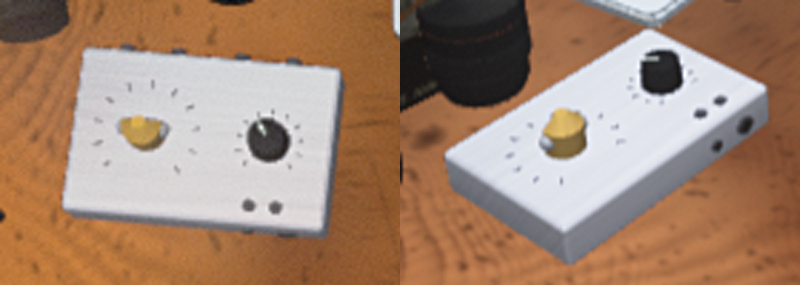

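View pics/scene0.png

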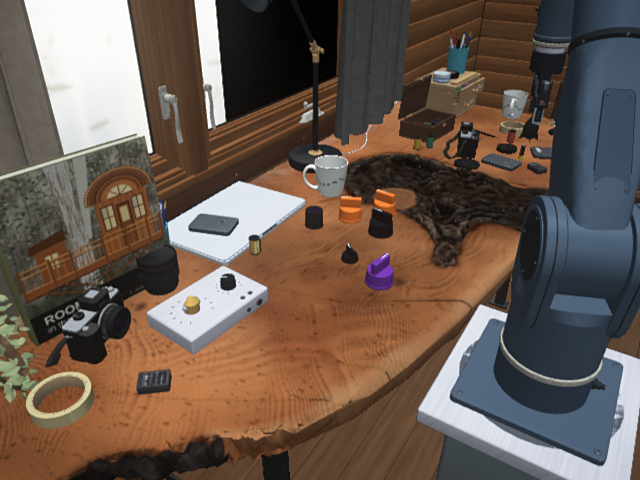

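The loose black knob is at pixel (420,262) in the top view. The orange ones at (430,216) and (465,243) and the purple one at (334,305) are look-alikes, so the black one is meant. The white line points to the top of the picture, world +x. The case's buttons are at the bottom edge, on the robot side, so its flat faces roughly +x. The brass shaft is at about (185,196).

```bash
cat >> h.py <<'E'
def togo(x,y,z,yaw):
    o=arm.get_obs(); q=o["tcp_rot"]; p=o["eef_pos"]
    from scipy.spatial.transform import Rotation as R
    r=R.from_quat([q[1],q[2],q[3],q[0]]).as_matrix()
    a=np.degrees(np.arctan2(r[1,0],r[0,0])); t=-((yaw-a+180)%360-180)
    d=np.array([x,y,z])-p
    print("clock",round(float(o["clock"]),2),"tcp",p.round(1),"yaw",a.round(2),"tilt z",r[:,2].round(3),"F",o["wrist_force"].round(1),"gap",o["finger_gap"],"grip",o["grip_force"])
    print("tool delta",(r.T@d).round(1),"turn",t.round(2))
    c,s=np.cos(np.radians(yaw)),np.sin(np.radians(yaw)); print("after turn:",np.round([c*d[0]+s*d[1],s*d[0]-c*d[1],-d[2]],1))
E
python3 - <<'E'
from h import *
for n in("top","scene"):
    f=np.load(n+".npz"); w=f["w"]; im=f["img"].astype(int)
    yel=(im[...,0]-im[...,2]>50)&(w[...,2]>42)&(abs(w[...,0]-586)<25)&(abs(w[...,1]-206)<25)
    for z0,z1 in((42,58),(58,66),(66,75)):
        x=w[yel&(w[...,2]>z0)&(w[...,2]<z1)]
        if len(x): print(n,z0,len(x),x.mean(0).round(1),x.min(0).round(1),x.max(0).round(1))
    m=(abs(w[...,2]-61.5)<4)&(abs(w[...,0]-578)<22)&(abs(w[...,1]-112)<22); print("small fitted",w[m].mean(0).round(1))
    m=(abs(w[...,2]-40)<3)&(abs(w[...,0]-582)<100)&(abs(w[...,1]-165)<130); r=cv2.minAreaRect(w[m][:,:2].astype(np.float32)); print("case",np.round(r[0],1),np.round(r[1],1),r[2])
    m=(w[...,2]>55)&(w[...,2]<66)&(abs(w[...,0]-445)<37)&(abs(w[...,1]+303)<37);r=cv2.minAreaRect(w[m][:,:2].astype(np.float32)); print("bar",np.round(r[0],1),np.round(r[1],1),r[2])
togo(445,-303,120,-9.5)
E
```

```text
top 42 14 [576.5 202.6  55.4] [572.4 194.4  46. ] [588.2 213.1  58. ]
top 58 69 [581.3 206.4  62. ] [572.6 192.4  58.1] [590.9 221.1  65.9]
top 66 33 [584.6 206.1  68.8] [576.1 198.2  66. ] [590.7 212.8  72.6]
small fitted [578.4 112.8  61.1]
case [596.1 182.6] [238.5 153.3] 84.41752624511719
bar [ 445.5 -303.5] [14.4 53. ] 80.89981842041016
scene 42 83 [575.4 214.   49.7] [569.8 199.8  42.2] [586.4 223.2  57.5]
scene 58 81 [578.  211.5  62.1] [569.9 195.   58.2] [590.3 221.7  66. ]
scene 66 42 [582.1 208.7  68.4] [573.3 200.8  66. ] [589.9 216.6  71.2]
small fitted [575.4 115.6  61.9]
case [594.3 183.1] [236.3 154.7] 84.47627258300781
bar [ 444.9 -301.9] [15.7 54.2] 80.03272247314453
clock 0.4 tcp [ 205.1 -643.   248.1] yaw 17.69 tilt z [-0.  0. -1.] F [ 0.4  0.3 -0.1] gap 85.47254580767829 grip 0.0
tool delta [ 331.9 -251.   128.2] turn 27.19
after turn: [ 180.5 -374.9  128.1]
```

>>> play_rows(deltas=[[[0, 0, 0, 6.8, 60], [0, 0, 0, 6.8, 60], [0, 0, 0, 6.8, 60], [0, 0, 0, 6.8, 60], [16, -34, 6, 0, 60]]])

```text
clock: 0.82
eef_pos: [220.9, -617.1, 242.9]
tcp_rot: [0.003, 0.996, -0.091, -0.001]
wrist_force: [-0.7, 0.9, -0.1]
finger_gap: 59.9
grip_force: 0.0
```

>>> play_rows(deltas=[[[16, -34, 10, 0, 60], [16, -34, 10, 0, 60], [16, -34, 10, 0, 60], [16, -34, 10, 0, 60], [16, -34, 10, 0, 60]]])

```text
clock: 1.23
eef_pos: [334.3, -456.2, 192.1]
tcp_rot: [0.0, 0.997, -0.083, 0.0]
wrist_force: [0.1, 0.0, -0.5]
finger_gap: 60.2
grip_force: 0.0
```

>>> play_rows(deltas=[[[16, -34, 10, 0, 60], [16, -34, 10, 0, 60], [16, -34, 10, 0, 60], [16, -34, 10, 0, 60], [0, 0, 0, 0, 60]]])

```text
clock: 1.65
eef_pos: [423.8, -326.2, 150.6]
tcp_rot: [-0.003, 0.997, -0.078, 0.0]
wrist_force: [0.2, 0.3, 0.9]
finger_gap: 59.9
grip_force: 0.0
```

```bash
python3 -c "
from h import *
togo(445,-303,55,-9.5)"
```

```text
clock 1.65 tcp [ 423.8 -326.2  150.6] yaw -8.92 tilt z [ 0.     0.005 -1.   ] F [0.2 0.3 0.9] gap 59.877263486185115 grip 0.0
tool delta [ 17.3 -25.7  95.7] turn 0.58
after turn: [ 17.  -26.3  95.6]
```

>>> play_rows(deltas=[[[17, -26, 0, 0.6, 50], [0, 0, 25, 0, 50], [0, 0, 25, 0, 50], [0, 0, 10, 0, 50], [0, 0, 0, 0, 50]]])

```text
clock: 2.07
eef_pos: [438.9, -310.8, 90.4]
tcp_rot: [-0.001, 0.996, -0.088, -0.002]
wrist_force: [-0.0, 0.3, 0.7]
finger_gap: 50.0
grip_force: 0.0
```

```bash
python3 -c "
from h import *
togo(445,-303,56,-9.5)
p=arm.snapshot('top'); save('near',cv2.resize(p['img'][200:320,340:500],None,fx=4,fy=4,interpolation=cv2.INTER_CUBIC))"
```

```text
clock 2.07 tcp [ 438.9 -310.8   90.4] yaw -10.11 tilt z [-0.004  0.002 -1.   ] F [-0.   0.3  0.7] gap 50.001503955608634 grip 0.0
tool delta [ 4.7 -8.7 34.4] turn -0.61
after turn: [ 4.7 -8.7 34.4]
```

View pics/near.png

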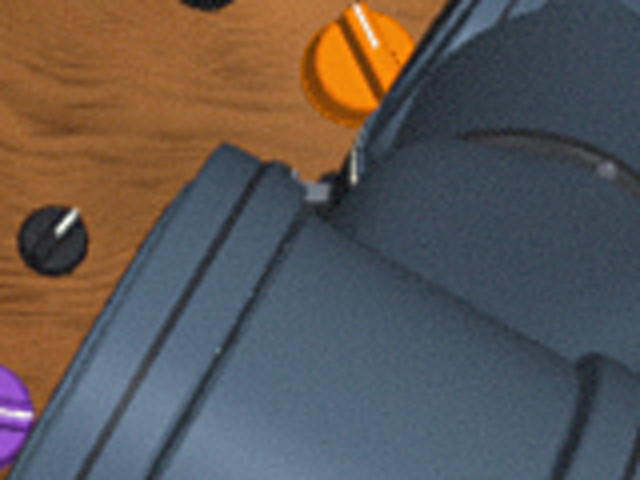

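The arm hides the knob in the top view; only the knob's white pointer end shows at (355,165) in the crop. I'll correct the offset and descend.

>>> play_rows(deltas=[[[5, -8.5, 0, 0, 50], [0, 0, 10, 0, 50], [0, 0, 10, 0, 50], [0, 0, 6, 0, 50], [0, 0, 0, 0, 50]]])

```text
clock: 2.53
eef_pos: [445.8, -303.5, 65.0]
tcp_rot: [-0.0, 0.996, -0.088, -0.001]
wrist_force: [-0.2, -0.2, -0.6]
finger_gap: 49.9
grip_force: 0.0
```

```bash
python3 -c "
from h import *
togo(445,-303,56,-9.5)"
```

```text
clock 2.53 tcp [ 445.8 -303.5   65. ] yaw -10.1 tilt z [-0.002  0.001 -1.   ] F [-0.2 -0.2 -0.6] gap 49.924233778576706 grip 0.0
tool delta [-0.9 -0.3  9. ] turn -0.6
after turn: [-0.9 -0.3  9. ]
```

>>> play_rows(deltas=[[[0, 0, 8, 0, 50], [0, 0, 0, 0, 14], [0, 0, 0, 0, 0], [0, 0, 0, 0, 0], [0, 0, 0, 0, 0]]])

```text
clock: 2.95
eef_pos: [446.6, -304.0, 58.5]
tcp_rot: [0.0, 0.996, -0.088, 0.0]
wrist_force: [0.0, 0.1, -0.8]
finger_gap: 12.5
grip_force: 61.6
```

>>> play_rows(deltas=[[[0, 0, 0, 0, 0], [0, 0, 0, 0, 0], [0, 0, 0, 0, 0]]])

```text
clock: 3.2
eef_pos: [446.6, -303.8, 58.4]
tcp_rot: [0.0, 0.996, -0.088, 0.0]
wrist_force: [-0.5, -0.0, -0.6]
finger_gap: 12.4
grip_force: 61.6
```

```bash
python3 -c "
from h import *
togo(445,-303,160,-9.5)"
```

```text
clock 3.2 tcp [ 446.6 -303.8   58.4] yaw -10.1 tilt z [ 0. -0. -1.] F [-0.5 -0.  -0.6] gap 12.4024011141701 grip 61.63189172744751
tool delta [  -1.7   -0.5 -101.6] turn -0.6
after turn: [  -1.8   -0.5 -101.6]
```

>>> play_rows(deltas=[[[0, 0, -10, 0, 0], [0, 0, -30, 0, 0], [0, 0, -30, 0, 0], [0, 0, -30, 0, 0], [0, 0, -10, 0, 0]]])

```text
clock: 3.62
eef_pos: [447.8, -304.9, 172.9]
tcp_rot: [0.001, 0.996, -0.088, 0.003]
wrist_force: [1.1, 0.0, -0.3]
finger_gap: 12.2
grip_force: 61.8
```

```bash
python3 -c "
from h import *
togo(587,206,150,-5.5)"
```

```text
clock 3.62 tcp [ 447.8 -304.9  172.9] yaw -10.13 tilt z [ 0.005 -0.003 -1.   ] F [ 1.1  0.  -0.3] gap 12.241555683670192 grip 61.753785610198975
tool delta [  47.  -527.4   22.2] turn -4.63
after turn: [  89.6 -521.9   22.9]
```

>>> play_rows(deltas=[[[0, 0, 0, -4.6, 0], [6, -20, 0, 0, 0], [6, -34, 0, 0, 0], [6, -34, 0, 0, 0], [6, -34, 0, 0, 0]]])

```text
clock: 4.03
eef_pos: [482.1, -183.6, 168.7]
tcp_rot: [0.0, 0.999, -0.049, 0.0]
wrist_force: [0.6, 1.0, -1.7]
finger_gap: 12.5
grip_force: 61.8
```

>>> play_rows(deltas=[[[6, -34, 0, 0, 0], [6, -34, 0, 0, 0], [6, -34, 0, 0, 0], [6, -34, 0, 0, 0], [6, -34, 0, 0, 0]]])

```text
clock: 4.45
eef_pos: [528.4, -16.7, 168.7]
tcp_rot: [0.0, 0.999, -0.048, 0.0]
wrist_force: [0.6, -0.2, -0.2]
finger_gap: 13.0
grip_force: 61.8
```

>>> play_rows(deltas=[[[6, -34, 0, 0, 0], [6, -34, 0, 0, 0], [6, -34, 0, 0, 0], [6, -34, 0, 0, 0], [6, -34, 0, 0, 0]]])

```text
clock: 4.87
eef_pos: [574.5, 149.6, 168.7]
tcp_rot: [0.0, 0.999, -0.048, -0.0]
wrist_force: [1.1, -0.2, -0.5]
finger_gap: 12.8
grip_force: 61.8
```

>>> play_rows(deltas=[[[0, 0, 0, 0, 0], [0, 0, 0, 0, 0]]])

```text
clock: 5.03
eef_pos: [574.3, 150.6, 168.1]
tcp_rot: [-0.0, 0.999, -0.046, -0.0]
wrist_force: [0.3, -1.3, -1.7]
finger_gap: 12.5
grip_force: 61.8
```

```bash
python3 -c "
from h import *
togo(587,206,150,-5.5)"
```

```text
clock 5.03 tcp [574.3 150.6 168.1] yaw -5.26 tilt z [-0.     0.001 -1.   ] F [ 0.3 -1.3 -1.7] gap 12.533725008860655 grip 61.807379722595215
tool delta [  7.6 -56.3  18.2] turn 0.24
after turn: [  7.4 -56.4  18.1]
```

>>> play_rows(deltas=[[[3.5, -28, 0, 0, 0], [3.5, -28, 0, 0, 0], [0, 0, 0, 0, 0], [0, 0, 0, 0, 0]]])

```text
clock: 5.37
eef_pos: [586.6, 203.5, 168.2]
tcp_rot: [0.0, 0.999, -0.047, -0.0]
wrist_force: [-0.3, -0.3, -1.2]
finger_gap: 12.2
grip_force: 61.8
```

```bash
python3 - <<'E'
from h import *
togo(587,206,150,-5.5)
ps=[arm.snapshot(n) for n in("scene","top")]
save('held',np.hstack([cv2.resize(p['img'][y:y+120,x:x+80],None,fx=5,fy=5,interpolation=cv2.INTER_CUBIC) for p,x,y in((ps[0],150,220),(ps[1],140,140))]))
for p in ps:
    w=cloud(p)
    for z0,z1 in((105,135),(143,150),(150,176)):
        d=(p["img"].max(2)<90)&(w[...,2]>z0)&(w[...,2]<z1)&(abs(w[...,0]-586)<45)&(abs(w[...,1]-206)<45)
        x=w[d]
        if len(x)>5: print(z0,len(x),x.min(0).round(),x.max(0).round(),x.mean(0).round(1))
E
```

```text
clock 5.37 tcp [586.6 203.5 168.2] yaw -5.42 tilt z [-0. -0. -1.] F [-0.3 -0.3 -1.2] gap 12.246246779313882 grip 61.8041467666626
tool delta [ 0.2 -2.6 18.2] turn 0.08
after turn: [ 0.2 -2.6 18.2]
105 410 [553. 180. 110.] [605. 237. 135.] [568.2 219.2 123. ]
143 211 [557. 181. 143.] [610. 232. 149.] [578.9 214.5 144.5]
150 279 [556. 185. 150.] [597. 226. 176.] [572.4 210.3 164.9]
105 156 [555. 172. 110.] [600. 224. 135.] [567.6 188.2 123.2]
143 87 [558. 175. 143.] [587. 226. 149.] [572.5 196.2 144.7]
150 131 [559. 183. 150.] [584. 221. 176.] [570.2 201.8 165.8]
```

View pics/held.png

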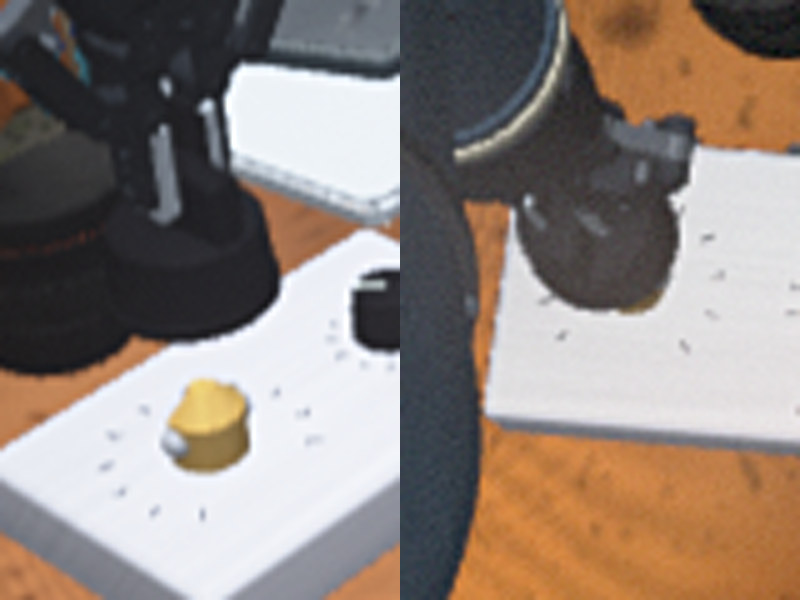

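The left view shows the knob held upright by its bar above the brass shaft at (208,425). The skirt is centred at about (585,204), so it needs a 2.5 mm correction before I lower it.

>>> play_rows(deltas=[[[0.6, -2.6, 10, 0, 0], [0, 0, 15, 0, 0], [0, 0, 12, 0, 0], [0, 0, 5, 0, 0], [0, 0, 5, 0, 0]]])

```text
clock: 5.88
eef_pos: [587.4, 204.4, 120.4]
tcp_rot: [0.0, 0.999, -0.049, -0.001]
wrist_force: [0.3, 0.0, -0.6]
finger_gap: 12.7
grip_force: 61.8
```

>>> play_rows(deltas=[[[0, 0, 3, 0, 0], [0, 0, 3, 0, 0], [0, 0, 0, 0, 0]]])

```text
clock: 6.13
eef_pos: [587.7, 205.4, 115.1]
tcp_rot: [0.0, 0.999, -0.048, -0.0]
wrist_force: [-0.4, 0.1, -0.5]
finger_gap: 12.5
grip_force: 61.8
```

```bash
python3 -c "
from h import *
togo(587.4,206,98.4,-5.5)"
```

```text
clock 6.13 tcp [587.7 205.4 115.1] yaw -5.52 tilt z [-0. -0. -1.] F [-0.4  0.1 -0.5] gap 12.483732471445808 grip 61.80438995361328
tool delta [-0.4 -0.6 16.7] turn -0.02
after turn: [-0.4 -0.6 16.7]
```

>>> play_rows(deltas=[[[0, 0, 3, 0, 0], [0, 0, 3, 0, 0], [0, 0, 3, 0, 0], [0, 0, 2, 0, 0], [0, 0, 0, 0, 0]]])

```text
clock: 6.55
eef_pos: [587.5, 205.6, 104.0]
tcp_rot: [0.0, 0.999, -0.048, -0.0]
wrist_force: [0.4, 0.8, -6.2]
finger_gap: 12.4
grip_force: 61.1
```

>>> play_rows(deltas=[[[0, 0, 2, 0, 0], [0, 0, 2, 0, 0], [0, 0, 2, 0, 0], [0, 0, 0, 0, 0], [0, 0, 0, 0, 0]]])

```text
clock: 6.97
eef_pos: [587.7, 205.5, 98.4]
tcp_rot: [-0.0, 0.999, -0.048, 0.0]
wrist_force: [-0.2, -0.5, 2.2]
finger_gap: 12.7
grip_force: 62.0
```

>>> play_rows(deltas=[[[0, 0, 1, 0, 0], [0, 0, 1, 0, 0], [0, 0, 0, 0, 0], [0, 0, 0, 0, 0]]])

```text
clock: 7.3
eef_pos: [587.7, 205.3, 98.2]
tcp_rot: [-0.0, 0.999, -0.048, 0.0]
wrist_force: [-6.9, -3.0, 21.1]
finger_gap: 12.2
grip_force: 64.7
```

```bash
python3 - <<'E'
from h import *
togo(587.4,206,98.4,-5.5)
p=arm.snapshot("scene")
save('seat',cv2.resize(p['img'][210:360,130:290],None,fx=4,fy=4,interpolation=cv2.INTER_CUBIC))
E
```

```text
clock 7.3 tcp [587.7 205.3  98.2] yaw -5.53 tilt z [ 0.001  0.    -1.   ] F [-6.9 -3.  21.1] gap 12.207335860302734 grip 64.68115568161011
tool delta [-0.4 -0.6 -0.2] turn -0.03
after turn: [-0.4 -0.6 -0.2]
```

View pics/seat.png

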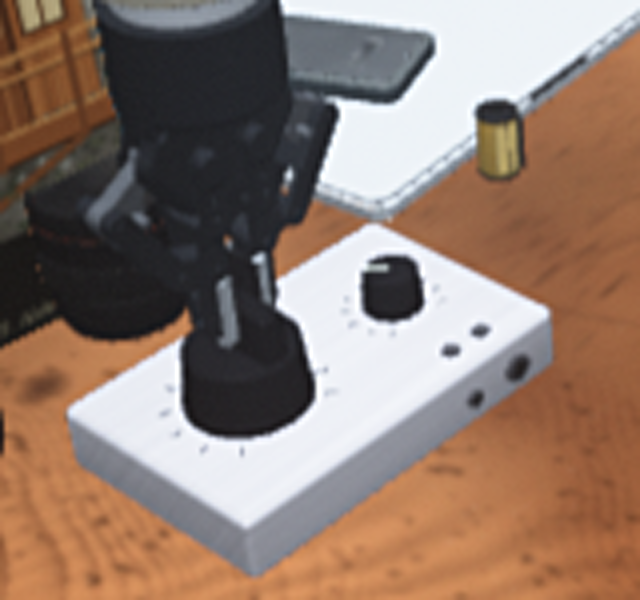

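The skirt rests on the case at (250,425), and the push stopped at 21 N with the TCP at the home height, so it is seated. Next I ease off, open and lift.

>>> play_rows(deltas=[[[0, 0, -2, 0, 0], [0, 0, 0, 0, 35], [0, 0, 0, 0, 35], [0, 0, 0, 0, 35], [0, 0, 0, 0, 35]]])

```text
clock: 7.77
eef_pos: [587.7, 205.6, 98.0]
tcp_rot: [0.0, 0.999, -0.048, -0.0]
wrist_force: [-0.7, -0.6, 0.4]
finger_gap: 34.7
grip_force: 0.0
```

>>> play_rows(deltas=[[[0, 0, -5, 0, 35], [0, 0, -20, 0, 35], [0, 0, -35, 0, 35], [0, 0, -35, 0, 35], [0, 0, -30, 0, 35]]])

```text
clock: 8.18
eef_pos: [587.9, 205.5, 225.6]
tcp_rot: [-0.0, 0.999, -0.048, 0.0]
wrist_force: [0.6, -0.4, -0.3]
finger_gap: 34.6
grip_force: 0.0
```

>>> play_rows(deltas=[[[0, 35, 0, 0, 35], [0, 35, 0, 0, 35], [0, 35, 0, 0, 35], [0, 35, 0, 0, 35], [0, 0, 0, 0, 35]]])

```text
clock: 8.6
eef_pos: [573.7, 57.3, 224.1]
tcp_rot: [0.002, 0.999, -0.053, 0.0]
wrist_force: [-0.6, -0.5, 0.6]
finger_gap: 34.8
grip_force: 0.0
```

```bash
python3 - <<'E'
from h import *
togo(587.4,206,98.4,-5.5)
ims=[]
for n,x0,y0 in(("scene",150,220),("top",140,140)):
    p=arm.snapshot(n); w=cloud(p); ims.append(cv2.resize(p['img'][y0:y0+120,x0:x0+80],None,fx=5,fy=5))
    m=(abs(w[...,0]-586)<35)&(abs(w[...,1]-206)<35)
    for z0,z1 in((42,70),(96,108)):
        x=w[m&(w[...,2]>z0)&(w[...,2]<z1)]; 
        if len(x)>9: r=cv2.minAreaRect(x[:,:2].astype(np.float32)); print(n,z0,len(x),x.min(0).round(),x.max(0).round(),np.median(x,0).round(1),np.round(r[0],1),np.round(r[1],1),r[2])
save("final",np.hstack(ims))
E
```

```text
clock 8.6 tcp [573.7  57.3 224.1] yaw -6.04 tilt z [ 0.    -0.004 -1.   ] F [-0.6 -0.5  0.6] gap 34.82118531416762 grip 0.0
tool delta [  -2.1 -149.9  125. ] turn -0.54
after turn: [  -0.6 -149.4  125.7]
scene 42 457 [552. 175.  42.] [620. 241.  70.] [564.8 225.6  54.8] [578.6 216.2] [86.4 44. ] 44.50385665893555
scene 96 162 [559. 198.  96.] [613. 217. 103.] [583.6 208.2  99.7] [586. 207.] [15.4 53.5] 85.18086242675781
```

View pics/final.png

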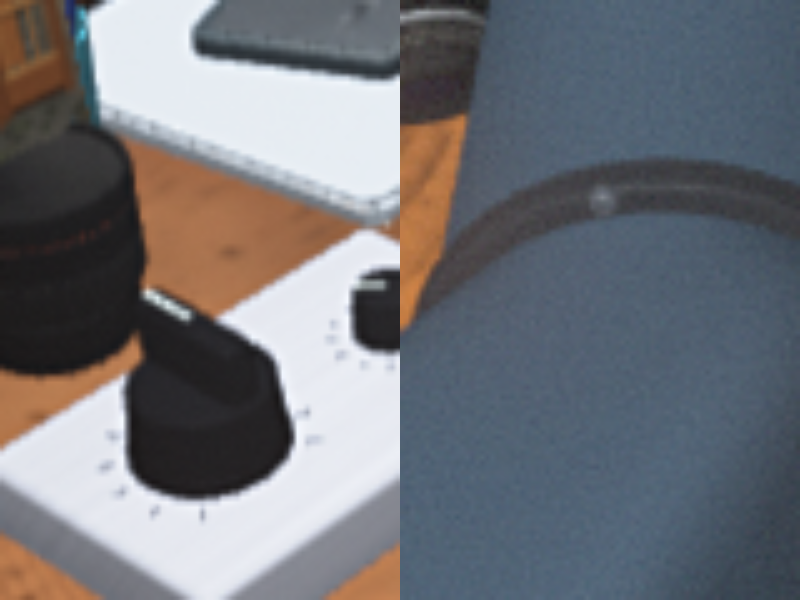

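The knob sits on the case at (210,430) in the left view. Its bar top is at z≈100, it is centred at (586,207), its yaw is −5° and the pointer is toward +x. The robot is clear of everything.

```bash
python3 -c "
from bench import arm
print(arm.close_job())"
```

```text
the job is handed in; nothing more can be done
None
```

The large knob is on the D-shaft, seated on the case with its pointer along the flat; the spare was never touched, and the job was handed in at about 8.7 s (no verdict was returned).

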